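Open the cam vice on a glued model hull

ROBOT

A 6-joint arm with a two-finger parallel gripper is mounted at the origin on the work surface. World frame = base frame: x ahead of the robot, y to its left, z up, the work surface at z = 0. Lengths are in m, angles in rad, forces in N, time in s.
With the tool pointing down it reaches from about 0.325 to 0.925 m from the base axis. Payload 3.1 kg.
Tool frame: the origin (TCP) lies at the very end of the fingers, on their centre line; the grasp point (between the pads) lies 19 mm behind it (ctrl.hold_point_z is the z of the grasp point in the tool frame, in m); z points along the fingers, y is the line along which they close (so a half turn about z gives the same grasp; the last joint's range is limited). The gripper opens to 85 mm and grips with 20 to 120 N. Pads are 22 mm wide; open, the fingers measure 114 mm over their backs; the gripper's body (76 mm by 85 mm) begins 54 mm behind the grasp point. The pads swing forward as they close: fully open they stand 13 mm farther back than shut.
Start: joints at [-1.269, 0.217, 1.613, -0, 1.311, -0.112], TCP at [0.251, -0.572, 0.231] pointing down, gripper open.
Joint ranges: [-2.75, 2.75], [-0.78, 2.1], [0.31, 2.55], [-1.13, 4.27], [0.13, 2.63], [-2.58, 2.58]. Speed limits (rad/s): [2.79, 2.79, 3.14, 3.14, 3.14, 3.14].

INTERFACE

Orientations are given as [roll, pitch, yaw] about the fixed x, y, z axes, in that order (R = Rz(yaw) Ry(pitch) Rx(roll)).
In Python, from bench import ctrl gives the robot as it stands.
- The arm moves only by the tool carry_out, never from a script. Its argument "commands" is a list that holds one entry, the list of rows, each a list of 5 numbers: the finger opening in mm, from 0 to 85.4, then the shift along the tool's x, y, z in mm, then the turn about the tool's z in degrees. In form: [[[grip, tx, ty, tz, roll], ...]]. A call has 1 to 12 rows; each row shifts and turns the commanded pose from where the row before left it, along the tool's axes as they then stand; what a row does not reach is not made up. A row lasts 1/8 s, in which the tool goes at most 62.5 mm and 10.7 degrees, less where a joint would pass 70% of its speed; a pose out of reach is approached as far as the arm can. A call with a gripper value outside its range is refused whole. The fingers move at their own pace and stop on an object; the grip force is fixed at half the most. Time passes only in rows, so rows that do not move let the fingers close. It gives the time, the measured TCP pose, the force, the opening and the grip force at its end, in the units of the state.
- ctrl.observe(): the state, without advancing time (a new reading comes with each control period).
- ctrl.capture(name): name is "scene" or "top"; returns a dict with "frame" (384x512x3 uint8, red, green, blue), "vfov" (degrees; the focal length in pixels is half the picture's height over the tangent of half this angle, whatever the lens; pixels are square), "cx", "cy" (the principal point, pixels), "dist_coeffs" ([k1, k2, p1, p2, k3] as OpenCV has them; the pictures are not rectified), "camera_from_world" (4x4, takes a point from world to camera coordinates). Camera axes: x right, y up, looking along -z (the intrinsics and any distortion apply to the point x, -y, -z); pixel columns grow to the right and rows downward; lengths in m; the calibration is good to about 2 mm. A picture is of the moment at which its call begins. There is no depth.
- ctrl.finish_job(): hands the job in; it is judged then, once.
Trained networks look in a picture, given as the dict that the camera call returned (one of the last four; its "shot" number tells which), for a name from the list of things; names that differ only in an ending like _2 or _b are one class to them, and where a whole thing is asked for, a point or a joint stands for the part that bears it (a point fixed in the world has none). Each returns a list of dicts, best first, with "confidence" (0 to 1); they miss things now and then, are a little off and sometimes report something else, mostly with a low value. They report only what shows in the picture. A call takes as long as a camera call.
- ctrl.spot_in(name, picture): "at" ([column, row] in pixels, amid what is visible of it).
- ctrl.pinpoint(name, picture): "at" ([column, row] in pixels: a listed point, or the origin of a listed thing).
The state is a dict: "time": time; "q": joint angles; "qd": joint speeds; "joint_efforts": joint torques, N m; "position": TCP position; "tcp_rot": TCP orientation; "ft_force": force on the tool from outside, world axes, zero at the start; "wrist_torque": the same for the moment, N m; "grip_width": finger opening in m; "grip_force": force on a finger pad.
Only numpy, scipy, OpenCV 4.12 (cv2) and the standard library are available. Lean on these libraries where they do the work, as an engineer would, in place of code of your own. Each camera call takes 0.05 s, during which the arm holds its last target. There are 200 camera calls.

TASK

The glue on the model tank hull has set: open the cam vice that holds it. With the fingertips, push the cam lever right round (clockwise from above) to its stop so that the cam's low point faces the sliding jaw, and only then push the sliding jaw forward, away from the hull, until it is fully home against the cam. Leave the hull standing where it is on the vice bed, do not lift it, and do not disturb anything else on the bench.

Things in the scene. Friction and masses are not known exactly. Their poses are not given: they have to be found in the camera images.
- vice: Cam vice bolted to the bench. Origin on the bench; +x runs from the fixed jaw over hull and sliding jaw to the cam, +y left, +z up. Base x -140 to 122 mm, y +-55, 14 mm high; bolt lugs to y +-73, 17 mm high. Fixed jaw x -125 to -94, y +-55, top 58 mm. Guide strips at y +-42, 26 mm high. Stop pin for the lever at x 53, y -40, 50 mm high.
- cam_pivot (a point): Point on the cam's vertical axis at lever height: vice frame x 74, y 0, z 44 mm. Hub 25 mm across with a bolt head up to 61 mm. The cam is a steel disc, diameter 50 mm, z 20 to 36 mm, set 7 mm off this axis: rim 32 mm from the axis at its high point, 18 mm at its low point.
- cam_lever (a joint): Turn of cam and lever, rad, growing CLOCKWISE from above; lever direction in the vice frame: (sin(q + 0.26), cos(q + 0.26)). 0: high point to the jaw (locked), lever to the vice's left (+y). 3.14: low point to the jaw, lever on its stop pin, to the right (-y). Starts at 0 to 0.35. Friction 0.22 N m (3.5 N at 66 mm); stays where it is left.
- lever_bar (a point): Point on the axis of the lever bar, 66 mm from the cam axis, 44 mm above the bench. The bar is a horizontal steel rod 11 mm thick, bare from 34 to 86 mm from the cam axis. Turns with the lever.
- lever_knob (a point): Centre of the black ball, 27 mm in diameter, on the end of the lever: 100 mm from the cam axis, 44 mm above the bench.
- jaw (a joint): Travel of the sliding jaw (the cam's follower) along the vice's +x, m. 0: closed on the hull, as it starts. With the cam at its low point it runs 0.014 until its steel pad (60 mm wide, z 18 to 40 mm) sits on the cam's rim; at the high point the cam blocks it. Friction 4 N, no spring: it stays where it is left.
- jaw_ear_left (a point): Middle of the hull-side face of the sliding jaw's left ear: vice frame x -34.7, y 72, z 43 mm at joint 0; moves with the jaw. The jaw is an aluminium bar 176 mm wide (y +-88), 24 mm thick, z 28 to 58 mm. Beyond y +-55 nothing stands before it, so each ear can be pushed towards +x on its face from y 57 to 88.
- jaw_ear_right (a point): The same on the right ear (y = -72).
- hull: Grey plastic model tank hull without its turret, loose, 110 g, held between the cork-lined jaws: 56 mm across (vice x), 107 mm long over the tracks (vice y), 38 mm high, standing on the bed 14 mm above the bench. Origin under its centre, z up. It must stay where it stands.
- turret: Leave alone: the hull's turret, grey plastic, about 48 mm across and 23 mm high with an 80 mm reach of gun barrel; origin under its centre
- pot_a: Leave alone: small paint pot, 33 mm across, 34 mm high, white lid; origin under its centre
- pot_b: Leave alone: a second such paint pot
- side_cutters: Leave alone: side cutters lying flat, 135 mm long, 15 mm high; origin near their middle on the bench
- craft_knife: Leave alone: hobby knife lying flat, 140 mm long, 11 mm high; origin near its middle
- glue_bottle: Leave alone: white glue bottle, 32 mm across, 75 mm high; origin under its centre
- rinse_bowl: Leave alone: white plastic bowl, 104 mm across, 45 mm high; origin under its centre
- brush_cup: Leave alone: black cup, 68 mm across and 85 mm high, with brushes standing in it up to about 190 mm; origin under its centre

How it is judged:
On the way, in this order (a step that is already met when the one before it is completed fails the run):
1. the cam is turned to its low point while the sliding jaw still stands closed (value of joint cam_lever above 2.85 rad and value of joint jaw below 0.004 m), for 0.1 s.
2. the sliding jaw is pushed home against the cam (value of joint cam_lever above 2.85 rad and value of joint jaw above 0.0125 m), for 0.1 s.
At the end, for the whole second after the job is handed in: The cam lever is within about 0.29 rad (17 degrees) of its stop at 3.14 rad, the sliding jaw is open by more than 12.5 of its 14 mm and at rest, and the hull stands upright at rest, within 8 mm of where it started (all of step 2 and distance of hull from where it was at the start of the episode below 0.008 m and angle between hull's own z axis and vertical below 0.1 rad and linear speed of hull below 0.02 m/s and velocity of joint jaw below 0.005 m/s); the robot touches nothing.
It fails at once if the sliding jaw is moved by more than 5 mm before the cam is at its low point (2.6 rad) (value of joint jaw above 0.005 m and value of joint cam_lever below 2.6 rad).
It fails at once if the hull is moved by more than 12 mm, tipped or lifted (distance of hull from where it was at the start of the episode above 0.012 m or angle between hull's own z axis and vertical above 0.2 rad).
It fails at once if any of the other loose things on the bench is moved by more than 25 mm (distance of any of turret, pot_a, pot_b, side_cutters, craft_knife, glue_bottle, rinse_bowl, brush_cup from where it was at the start of the episode above 0.025 m).
It also fails if it takes over 51 s, if anything falls off the work surface, if the arm or the gripper's body presses on something with over 40 N, if the wrist force passes 120 N, or if a joint passes its speed limit or range.

## Working session

There is one attempt and no reset: what is moved stays moved. The work goes in short steps, Python scripts to look and compute and a tool call to move; the robot and the scene stay as the last step left them, time stands still between calls to the robot, and variables do not carry over. Pictures are saved under pics/ and viewed, at most 10 in all, crops included, and the job is handed in when it is done.

Besides the shell and the picture viewer there is one more tool, called as name(argument=value, ...), one argument or row to a line, values as JSON. carry_out: Moves the arm, as the interface text tells. Its arguments: {"type":"object","properties":{"commands":{"type":"array","items":{"type":"array","items":{"type":"array","items":{"type":"number"}}}}},"required":["commands"]}

```bash
mkdir -p pics
cat > h.py <<'E'
import numpy as np, cv2
from bench import ctrl
def K(p):
    h=p["frame"].shape[0]; f=h/2/np.tan(np.radians(p["vfov"])/2)
    return np.array([[f,0,p["cx"]],[0,f,p["cy"]],[0,0,1.]])
F=np.diag([1,-1,-1.])
def proj(p,X):
    T=np.array(p["camera_from_world"]); R=F@T[:3,:3]; t=F@T[:3,3]
    return cv2.projectPoints(np.atleast_2d(np.array(X,float)),cv2.Rodrigues(R)[0],t,K(p),np.array(p["dist_coeffs"],float))[0][:,0]
def ray(p,uv,z):
    T=np.array(p["camera_from_world"]); R=F@T[:3,:3]; t=F@T[:3,3]
    n=cv2.undistortPoints(np.array([[uv]],float),K(p),np.array(p["dist_coeffs"],float))[0,0]
    d=R.T@np.array([n[0],n[1],1]); c=-R.T@t
    return c+d*(z-c[2])/d[2]
E
python3 - <<'E'
from h import *
Z=dict(vice=0,cam_pivot=.044,lever_bar=.044,lever_knob=.044,jaw_ear_left=.043,jaw_ear_right=.043,hull=.014,turret=0,pot_a=0,side_cutters=0,craft_knife=0,glue_bottle=0,rinse_bowl=0,brush_cup=0)
for n in("top","scene"):
    p=ctrl.capture(n); cv2.imwrite(f"pics/{n}.png",p["frame"][:,:,::-1])
    for k,z in Z.items():
        for d in ctrl.pinpoint(k,p)[:2]:
            print(n,k,np.round(d["at"]),round(d["confidence"],2),np.round(ray(p,d["at"],z)[:2],4))
print(ctrl.observe())
E
```

```text
top vice [299. 184.] 0.64 [ 0.5049 -0.1   ]
top cam_pivot [302. 158.] 0.72 [ 0.5798 -0.1043]
top lever_bar [284. 149.] 0.67 [ 0.6054 -0.0531]
top lever_knob [276. 140.] 0.75 [ 0.6316 -0.0295]
top jaw_ear_left [273. 192.] 0.66 [ 0.4773 -0.0213]
top jaw_ear_right [323. 205.] 0.79 [ 0.4421 -0.1651]
top jaw_ear_right [375. 164.] 0.35 [ 0.5631 -0.3169]
top hull [294. 208.] 0.7 [ 0.4341 -0.0846]
top hull [367. 235.] 0.54 [ 0.3564 -0.2978]
top turret [240. 217.] 0.77 [0.4047 0.0746]
top turret [294. 209.] 0.44 [ 0.4309 -0.0843]
top pot_a [237. 141.] 0.45 [0.6365 0.0871]
top pot_a [244. 160.] 0.41 [0.5772 0.0648]
top side_cutters [368. 236.] 0.95 [ 0.3514 -0.3052]
top craft_knife [376. 165.] 0.64 [ 0.5654 -0.3301]
top glue_bottle [393. 205.] 0.48 [ 0.4451 -0.3789]
top rinse_bowl [194. 149.] 0.63 [0.6098 0.2172]
top rinse_bowl [303. 158.] 0.58 [ 0.5852 -0.1131]
top brush_cup [395. 249.] 0.81 [ 0.3145 -0.3853]
scene vice [201. 226.] 0.64 [ 0.4975 -0.1017]
scene cam_pivot [196. 236.] 0.78 [ 0.5591 -0.1151]
scene lever_bar [229. 248.] 0.98 [ 0.6025 -0.0512]
scene lever_knob [244. 256.] 0.63 [ 0.
[... 694 characters left out ...]
7 [ 0.3189 -0.3834]
{'time': 1.5, 'q': array([-1.26916361e+00,  2.16898736e-01,  1.61345074e+00, -1.15260470e-05,
        1.31131827e+00, -1.12212029e-01]), 'qd': array([-0.00032258,  0.00013543, -0.00017692,  0.00049089,  0.00094241,
       -0.00198243]), 'joint_efforts': array([-4.75104716e-04, -3.96875632e+01, -3.04242039e+01, -2.34373674e-04,
        7.24664151e-04,  8.31829709e-06]), 'position': array([ 0.25133713, -0.57221475,  0.23127449]), 'tcp_rot': array([-3.14151679e+00,  2.66160024e-06,  4.13847703e-01]), 'ft_force': array([ 0.01887408, -0.01570952, -0.21365956]), 'wrist_torque': array([ 0.00882456, -0.0014834 , -0.00424046]), 'grip_force': 0.0, 'grip_width': 0.08523203152782265}
```

View pics/top.png

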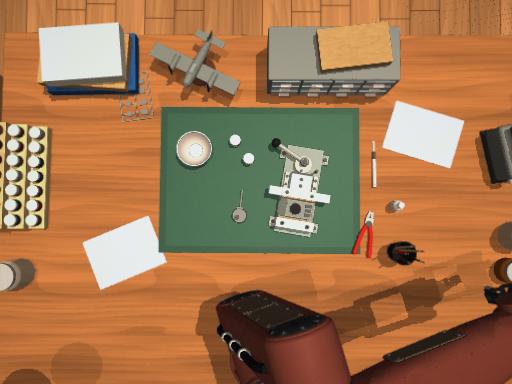

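View pics/scene.png

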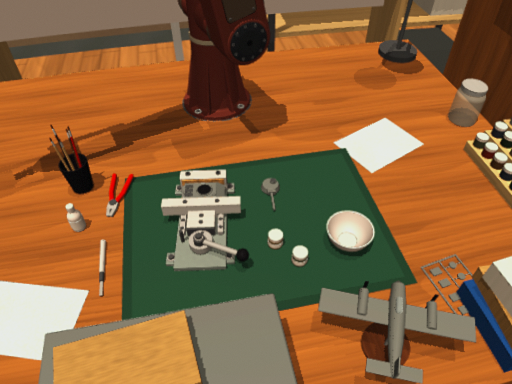

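The top view shows the vice (~300,185) tilted slightly on the mat, with the lever knob at (276,142) up-left. Pots are at (235,141) and (248,159), the turret at (240,215) with its barrel pointing up. Next I fit the vice pose and lever angle to the detections.

```bash
cat > m.py <<'E'
from h import *
from scipy.optimize import least_squares
def R2(a): return np.array([[np.cos(a),-np.sin(a)],[np.sin(a),np.cos(a)]])
def w(s,x,y,z): return np.r_[s[:2]+R2(s[2])@[x,y],z]
def pts(s,j=0):
    l=lambda r:w(s,.074+r*np.sin(s[3]+.26),r*np.cos(s[3]+.26),.044)
    return dict(cam_pivot=w(s,.074,0,.044),lever_bar=l(.066),lever_knob=l(.1),jaw_ear_left=w(s,-.0347+j,.072,.043),jaw_ear_right=w(s,-.0347+j,-.072,.043),vice=w(s,0,0,0))
E
python3 - <<'E'
from m import *
D=[]
for n in("top","scene"):
    p=ctrl.capture(n)
    for k in pts(np.zeros(4)):
        for d in ctrl.pinpoint(k,p)[:1]: D.append((p,k,np.array(d["at"])))
f=lambda s:np.concatenate([proj(p,pts(s)[k])[0]-a for p,k,a in D])
r=least_squares(f,[.4956,-.1016,-.2155,.12],loss="soft_l1",x_scale=[.01,.01,.1,.1])
s=r.x; print(s); np.save("s.npy",s)
for (p,k,a),e in zip(D,f(s).reshape(-1,2)): print(k,np.round(e,1))
th=s[3]+.26; print("world lever heading deg",np.degrees(s[2]+np.pi/2-th)); print({k:np.round(v,4) for k,v in pts(s).items()})
p=ctrl.capture("top"); im=cv2.resize(p["frame"][130:245,220:340,::-1],None,fx=5,fy=5,interpolation=cv2.INTER_CUBIC)
for x,y,z in [(-.125,.055,.058),(-.125,-.055,.058),(-.0347,.088,.058),(-.0347,-.088,.058),(-.0107,.088,.058),(-.0107,-.088,.058),(.122,.055,.014),(.122,-.055,.014),(.053,-.04,.05),(.074,0,.061)]:
    u=(proj(p,w(s,x,y,z))[0]-[220,130]+.5)*5; cv2.circle(im,tuple(int(v) for v in u),3,(0,0,255),1)
for k in("lever_bar","lever_knob"):
    u=(proj(p,pts(s)[k])[0]-[220,130]+.5)*5; cv2.circle(im,tuple(int(v) for v in u),3,(255,0,0),2)
cv2.imwrite("pics/fit.png",im)
E
```

```text
[ 0.49477237 -0.09930709 -0.14461806  0.17448464]
lever_bar [1.1 2.3]
lever_knob [-2.8  0.9]
jaw_ear_left [-1.6  0.7]
jaw_ear_right [ 0.4 -0.9]
vice [104.8  38.5]
cam_pivot [1.7 0.9]
lever_bar [-1.4  1.2]
lever_knob [-1.5 -0. ]
jaw_ear_left [ 0.8 -0.3]
jaw_ear_right [1.  1.3]
vice [0.2 0.5]
world lever heading deg 56.819858987562746
{'cam_pivot': array([ 0.568, -0.11 ,  0.044]), 'lever_bar': array([ 0.6041, -0.0547,  0.044 ]), 'lever_knob': array([ 0.6227, -0.0263,  0.044 ]), 'jaw_ear_left': array([ 0.4708, -0.0231,  0.043 ]), 'jaw_ear_right': array([ 0.4501, -0.1656,  0.043 ]), 'vice': array([ 0.4948, -0.0993,  0.    ])}
```

View pics/fit.png

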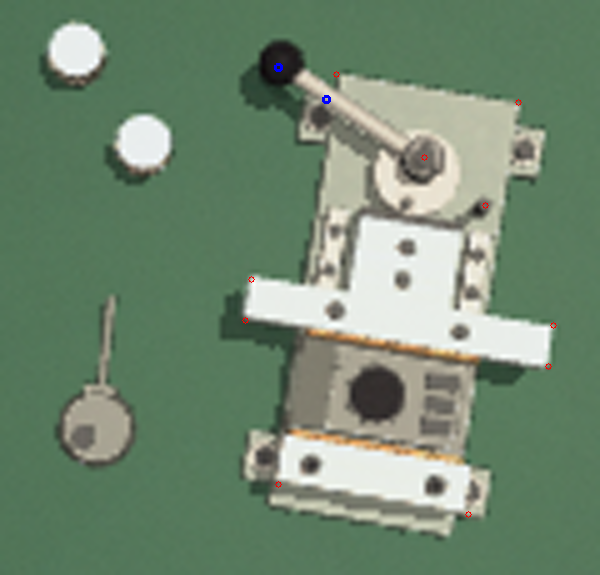

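carry_out(
  commands=[
    [[0, 0, 0, -5, -10.3], [0, 0, 0, -5, -10.3], [0, 0, 0, -5, -10.3], [0, 0, 0, -5, -10.3], [0, 0, 0, -5, -10.3], [0, 0, 0, -5, -10.3], [0, 0, 0, -5, -10.3], [0, 0, 0, -5, -10.3], [0, 0, 0, 0, -10.3], [0, 0, 0, 0, -10.3], [0, 0, 0, 0, -10.3], [0, 0, 0, 0, -10]],
  ],
)

```text
time: 3.75
position: [0.2513, -0.5722, 0.2713]
tcp_rot: [3.142, 0.0, 2.572]
ft_force: [0.5, -0.6, 0.4]
grip_width: 0.0002
grip_force: 0.0
```

carry_out(
  commands=[
    [[0, 2, 40, 0, 0], [0, 2, 40, 0, 0], [0, 2, 40, 0, 0], [0, 2, 40, 0, 0], [0, 2, 40, 0, 0], [0, 2, 40, 0, 0], [0, 2, 40, 0, 0], [0, 2, 40, 0, 0], [0, 2, 40, 0, 0], [0, 2, 40, 0, 0], [0, 2, 40, 0, 0], [0, 2, 40, 0, 0]],
  ],
)

```text
time: 5.25
position: [0.4931, -0.1554, 0.2715]
tcp_rot: [3.142, 0.001, 2.566]
ft_force: [-0.2, -0.2, 0.5]
grip_width: 0.0003
grip_force: 0.0
```

carry_out(
  commands=[
    [[0, 0.5, 35.5, 10, 0], [0, 0.5, 35.5, 10, 0], [0, 0.5, 35.5, 10, 0], [0, 0.5, 35.5, 10, 0], [0, 0, 0, 30, 0], [0, 0, 0, 30, 0], [0, 0, 0, 30, 0], [0, 0, 0, 30, 0], [0, 0, 0, 30, 0], [0, 0, 0, 20, 0], [0, 0, 0, 0, 0]],
  ],
)

```text
time: 6.62
position: [0.5666, -0.0361, 0.0595]
tcp_rot: [-3.14, -0.004, 2.566]
ft_force: [0.1, 0.4, 0.2]
grip_width: -0.0004
grip_force: 0.0
```

Run:
```python
from m import *
o=ctrl.observe(); print(o["position"],o["ft_force"])
a=[]
for n,(r,c) in dict(top=(130,220),scene=(160,150)).items():
    p=ctrl.capture(n); a.append(cv2.resize(p["frame"][r:r+120,c:c+120,::-1],(400,400),interpolation=cv2.INTER_CUBIC))
cv2.imwrite("pics/a.png",np.hstack(a))
```

```text
[ 0.56664325 -0.03612548  0.05951793] [0.09728723 0.42695041 0.21198889]
```

View pics/a.png

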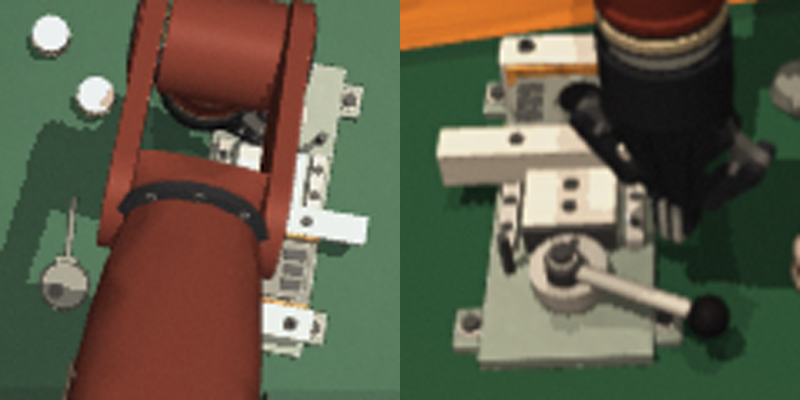

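The scene crop shows the closed fingertips (~(670,220)) in the clear gap between the jaw and the lever, on the upstream side of the bar. Next: descend, then approach the bar.

carry_out(
  commands=[
    [[0, 0, 0, 15, 0], [0, 0, 0, 14, 0], [0, -6, 0, 0, 0], [0, -6, 0, 0, 0], [0, -5, 0, 0, 0], [0, -4, 0, 0, 0], [0, -4, 0, 0, 0], [0, 0, 0, 0, 0]],
  ],
)

```text
time: 7.72
position: [0.5894, -0.0502, 0.0324]
tcp_rot: [3.142, 0.0, 2.566]
ft_force: [-0.2, 0.5, 0.8]
grip_width: 0.0004
grip_force: 0.0
```

carry_out(
  commands=[
    [[0, -4, 0, 0, 0], [0, -6.5, 1.2, 0, 6], [0, -6.5, 1.2, 0, 6], [0, -6.5, 1.2, 0, 6], [0, -6.5, 1.2, 0, 6], [0, -6.5, 1.2, 0, 6], [0, -6.5, 1.2, 0, 6], [0, 0, 0, 0, 0]],
  ],
)

```text
time: 8.72
position: [0.6225, -0.0756, 0.0318]
tcp_rot: [-3.14, -0.002, 1.938]
ft_force: [-2.8, 1.9, 0.4]
grip_width: -0.0
grip_force: 1.3
```

Run:
```python
from m import *
s=np.load("s.npy"); o=ctrl.observe(); P=o["position"]; y=o["tcp_rot"][2]
d=(P-pts(s)["cam_pivot"])[:2]; print("p tool",d@[np.cos(y),np.sin(y)],d@[np.sin(y),-np.cos(y)])
p=ctrl.capture("scene"); cv2.imwrite("pics/b.png",cv2.resize(p["frame"][160:290,140:280,::-1],None,fx=4,fy=4))
print([ (k,d["at"],d["confidence"]) for k in("lever_knob","lever_bar") for d in ctrl.pinpoint(k,p)[:1]])
```

```text
p tool 0.012533868680996992 0.06323646972709315
[('lever_knob', [219.0, 274.5], 0.69), ('lever_bar', [212.6, 262.5], 0.85)]
```

View pics/b.png

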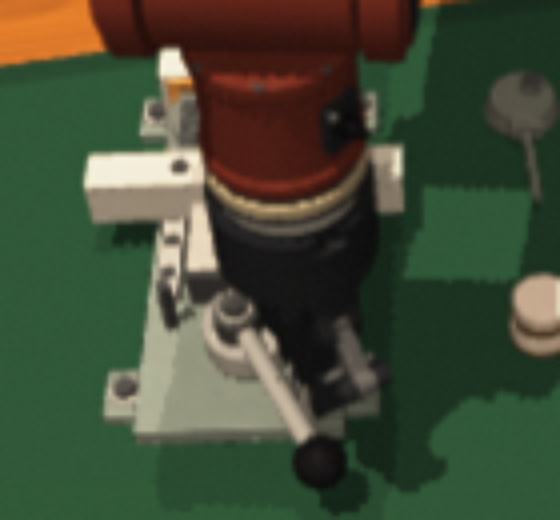

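The lever (knob at crop (320,460)) is turning with the fingertips on the bar, at about the 3.4 N expected. Continue the arc.

carry_out(
  commands=[
    [[0, -6.6, 1.0, 0, 6], [0, -6.6, 1.0, 0, 6], [0, -6.6, 1.0, 0, 6], [0, -6.6, 1.0, 0, 6], [0, -6.6, 1.0, 0, 6], [0, -6.6, 1.0, 0, 6], [0, -6.6, 1.0, 0, 6], [0, -6.6, 1.0, 0, 6], [0, -6.6, 1.0, 0, 6], [0, -6.6, 1.0, 0, 6], [0, 0, 0, 0, 0]],
  ],
)

```text
time: 10.25
position: [0.6269, -0.1393, 0.0322]
tcp_rot: [3.141, -0.001, 0.892]
ft_force: [0.9, 3.3, -1.4]
grip_width: -0.0001
grip_force: 1.1
```

```bash
cat > pt.py <<'E'
from m import *
s=np.load("s.npy"); o=ctrl.observe(); P=o["position"]; y=o["tcp_rot"][2]
d=(P-pts(s)["cam_pivot"])[:2]; print("p tool",d@[np.cos(y),np.sin(y)],d@[np.sin(y),-np.cos(y)],"yaw",np.degrees(y),o["q"].round(2),o["ft_force"].round(1))
p=ctrl.capture("scene")
for k in("lever_knob","lever_bar"):
    for e in ctrl.pinpoint(k,p)[:1]:
        X=ray(p,e["at"],.044)-pts(s)["cam_pivot"]; print(k,e["confidence"],np.linalg.norm(X[:2]),"q",np.pi/2-.26+s[2]-np.arctan2(X[1],X[0]))
E
python3 pt.py
```

```text
p tool 0.014126019804717348 0.06425544604717437 yaw 51.09698006226697 [-0.33  0.48  1.68  0.    0.98  0.35] [ 0.9  3.3 -1.4]
lever_knob 0.96 0.10379159405576766 q 1.863865763976282
lever_bar 0.65 0.0696157965405861 q 1.821537263038009
```

carry_out(
  commands=[
    [[0, -6.7, 1.1, 0, 6], [0, -6.7, 1.1, 0, 6], [0, -6.7, 1.1, 0, 6], [0, -6.7, 1.1, 0, 6], [0, -6.7, 1.1, 0, 6], [0, -6.7, 1.1, 0, 6], [0, -6.7, 1.1, 0, 6], [0, -6.7, 1.1, 0, 6], [0, -6.7, 1.1, 0, 6], [0, -6.7, 1.1, 0, 6], [0, -6.7, 1.1, 0, 6], [0, 0, 0, 0, 0]],
  ],
)

```text
time: 11.9
position: [0.567, -0.1765, 0.0333]
tcp_rot: [3.14, -0.004, -0.259]
ft_force: [4.2, -0.2, -1.5]
grip_width: 0.0003
grip_force: 1.4
```

```bash
python3 pt.py
```

```text
p tool 0.016070913639910273 0.06454475181882695 yaw -14.867870512083226 [-0.42  0.39  1.81 -0.    0.94  1.41] [ 4.2 -0.2 -1.5]
lever_knob 0.72 0.10055266137759908 q 3.073722419235324
lever_bar 0.95 0.07300026492323611 q 3.000160309011271
```

Near the stop; push on gently until the force rises.

carry_out(
  commands=[
    [[0, -3.4, 0.3, 0, 3], [0, -3, 0.3, 0, 3], [0, 0, 0, 0, 0]],
  ],
)

```text
time: 12.42
position: [0.5601, -0.1757, 0.0331]
tcp_rot: [3.14, -0.003, -0.364]
ft_force: [2.3, -3.3, -0.9]
grip_width: 0.0002
grip_force: 1.9
```

```bash
python3 pt.py
```

```text
p tool 0.016054077854293296 0.06419713163670339 yaw -20.868090816991426 [-0.42  0.38  1.82 -0.    0.94  1.51] [ 2.3 -3.3 -0.9]
lever_knob 0.73 0.09573244111043037 q 3.083462968646323
lever_bar 0.64 0.06442415026664561 q 3.08322585047703
```

carry_out(
  commands=[
    [[0, -2, 0, 0, 1], [0, -2, 0, 0, 0], [0, 0, 0, 0, 0]],
  ],
)

```text
time: 12.95
position: [0.5582, -0.1746, 0.0332]
tcp_rot: [3.14, -0.008, -0.383]
ft_force: [6.7, -7.2, -3.1]
grip_width: 0.0001
grip_force: 4.3
```

The stop is reached (the force rose to about 10 N with little motion). Back off, rise and go to the left ear.

carry_out(
  commands=[
    [[0, 10, 0, 0, 0], [0, 10, 0, 0, 0], [0, 0, 0, -30, 0], [0, 0, 0, -30, 0], [0, 0, 0, -30, -6.5], [0, 0, 0, 0, -7], [0, -32, -29, 0, 0], [0, -32, -29, 0, 0], [0, -32, -29, 0, 0], [0, -32, -29, 0, 0], [0, -32, -29, 0, 0], [0, 0, 0, 0, 0]],
  ],
)

```text
time: 14.45
position: [0.4339, -0.0107, 0.121]
tcp_rot: [-3.141, 0.005, -0.145]
ft_force: [-0.4, 0.4, -0.0]
grip_width: 0.0001
grip_force: 0.0
```

```bash
python3 pt.py
python3 - <<'E'
from m import *
s=np.load("s.npy"); P=ctrl.observe()["position"]; print("vice mm",R2(-s[2])@(P[:2]-s[:2])*1e3)
p=ctrl.capture("scene"); cv2.imwrite("pics/c.png",cv2.resize(p["frame"][150:290,140:300,::-1],None,fx=4,fy=4))
E
```

```text
p tool -0.14700901785977882 -0.07881956701964549 yaw -8.306058659240149 [-0.19 -0.06  2.14  0.    1.07  1.53] [-0.4  0.4 -0. ]
lever_knob 0.62 0.09316165944506749 q 3.1286637432759647
lever_bar 0.63 0.06911164051566421 q 3.152120449612545
vice mm [-68.89056909  76.92557081]
```

View pics/c.png

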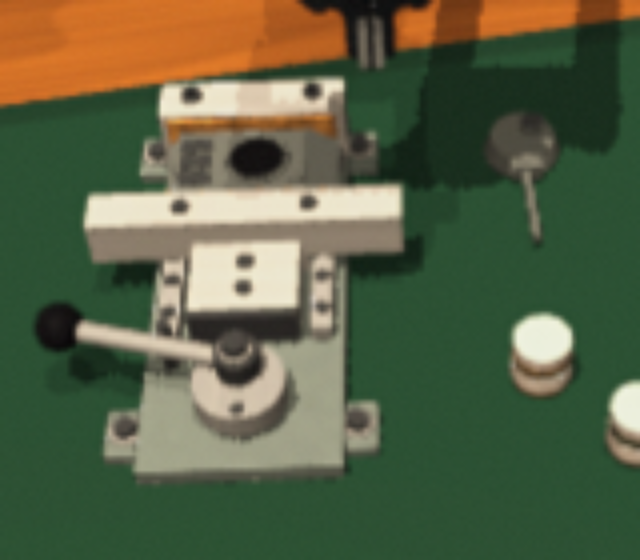

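The lever (knob at crop (58,325)) rests at its stop on the right, the jaw is still closed, and the fingers hang behind the left ear. Descend and push towards +x.

carry_out(
  commands=[
    [[0, 0, 0, 30, 0], [0, 0, 0, 30, 0], [0, 0, 0, 27, 0], [0, 5, 0, 0, 0], [0, 5, 0, 0, 0], [0, 5, 0, 0, 0], [0, 4, 0, 0, 0], [0, 3, 0, 0, 0], [0, 3, 0, 0, 0], [0, 3, 0, 0, 0], [0, 0, 0, 0, 0]],
  ],
)

```text
time: 16.02
position: [0.4637, -0.017, 0.035]
tcp_rot: [3.142, 0.003, -0.148]
ft_force: [-4.5, -0.9, 3.7]
grip_width: 0.0003
grip_force: 1.9
```

carry_out(
  commands=[
    [[0, 2, 0, 0, 0], [0, 2, 0, 0, 0], [0, 2, 0, 0, 0], [0, 0, 0, 0, 0]],
  ],
)

```text
time: 16.52
position: [0.4705, -0.0181, 0.0349]
tcp_rot: [3.142, 0.0, -0.148]
ft_force: [-4.0, -1.3, 0.2]
grip_width: 0.0001
grip_force: 1.7
```

carry_out(
  commands=[
    [[0, 1.5, 0, 0, 0], [0, 1.5, 0, 0, 0], [0, 0, 0, 0, 0]],
  ],
)

```text
time: 16.9
position: [0.4735, -0.0186, 0.035]
tcp_rot: [3.142, 0.0, -0.148]
ft_force: [-3.5, -1.2, -2.0]
grip_width: -0.0002
grip_force: 1.7
```

carry_out(
  commands=[
    [[0, 1.5, 0, 0, 0], [0, 1.5, 0, 0, 0], [0, 0, 0, 0, 0]],
  ],
)

```text
time: 17.27
position: [0.4765, -0.019, 0.035]
tcp_rot: [-3.142, 0.0, -0.148]
ft_force: [-3.4, -1.2, -2.9]
grip_width: -0.0001
grip_force: 1.8
```

carry_out(
  commands=[
    [[0, 1, 0, 0, 0], [0, 1, 0, 0, 0], [0, 0, 0, 0, 0]],
  ],
)

```text
time: 17.65
position: [0.4766, -0.019, 0.035]
tcp_rot: [3.141, 0.005, -0.148]
ft_force: [-9.2, -0.4, 2.6]
grip_width: -0.0001
grip_force: 4.2
```

carry_out(
  commands=[
    [[0, 1.5, 0, 0, 0], [0, 0, 0, 0, 0], [0, -8, 0, 0, 0], [0, -12, 0, 0, 0], [0, 0, 0, -30, 0], [0, 0, 0, -40, 0], [0, -30, -10, -40, 0], [0, -30, -10, 0, 0], [0, 0, 0, 0, 0]],
  ],
)

```text
time: 18.77
position: [0.4035, 0.0128, 0.1461]
tcp_rot: [-3.141, -0.004, -0.147]
ft_force: [0.3, -1.1, -0.0]
grip_width: -0.0001
grip_force: 0.0
```

```bash
python3 pt.py
python3 - <<'E'
from m import *
s=np.load("s.npy"); o=ctrl.observe(); print(o["position"],o["ft_force"])
p=ctrl.capture("scene"); cv2.imwrite("pics/d.png",cv2.resize(p["frame"][150:290,140:300,::-1],None,fx=4,fy=4))
for k in("jaw_ear_left","jaw_ear_right","hull"):
    for e in ctrl.pinpoint(k,p)[:1]: print(k,R2(-s[2])@(ray(p,e["at"],.014 if k=="hull" else .043)[:2]-s[:2])*1e3)
E
```

```text
p tool -0.18068791180632016 -0.09732747508983403 yaw -8.42392435138485 [-0.14 -0.18  2.19  0.    1.13  1.57] [ 0.3 -1.1 -0. ]
lever_knob 0.69 0.10131653632999107 q 3.223865329191863
lever_bar 0.63 0.06286570399253169 q 3.0825563585016456
[0.40498832 0.01184228 0.14575037] [ 0.20550592  0.2261861  -0.01736667]
jaw_ear_left [-12.02839037  73.62548588]
jaw_ear_right [-20.96590193 -72.16267354]
hull [-62.93473742  12.11213145]
```

View pics/d.png

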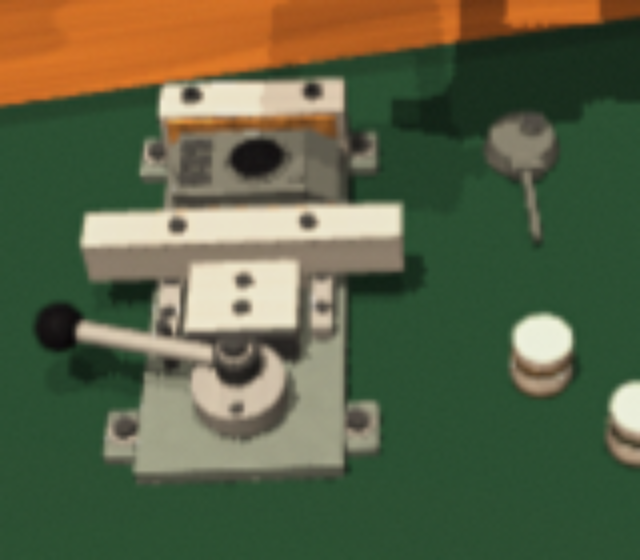

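The jaw now sits against the cam with a gap to the hull (top edge at crop row ~205, was ~188). The lever is at its stop, and the hull and everything else are where they were.

```bash
python3 -c "from bench import ctrl; print(ctrl.finish_job())"
```

```text
the job is handed in; nothing more can be done
None
```

The vice is open and the job is handed in, with no verdict returned: the lever is at its stop, the sliding jaw is home against the cam, and the last picture showed the hull and the other things in view where they stood.

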